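# Set the sander's eccentric guide roller with a gauge

## Task

Swing the lever of the eccentric guide roller to widen the gap between roller and fence until it just takes the thicker of the two setting gauges, with no more than about 10 mm of play. Then set that gauge down on the guide's base plate against the fence, at the plate's long open end (the lever points that way at first), slide it along the fence into the gap, and leave it standing there, let go, its middle beside the roller.

Things in the scene. Friction and masses are not known exactly. Their poses are not given: they have to be found in the camera images.
- cam (a joint): Angle (rad, 0 to 2.6, counter-clockwise from above) of the dark roller (radius 30 mm) about its fixed bolt, 20 mm off the roller's axis. Gap to fence = 35 mm - 20 mm x cos(angle). At 0 the lever is parallel to the fence, pointing to the open end; at 1.571 it is square to the fence, pointing away from it. Starts too tight, at 0.1 to 0.6; stiff, stays put; 2 N at the grip turns it.
- lever_grip (a point): Upright round black grip, diameter 18 mm, from 44 to 90 mm above the bench, on the end of the flat steel lever. The point is on its axis, 70 mm above the bench, and moves on a circle of 90 mm radius about the bolt. The lever's top is 44 mm and the bolt head's top 52 mm above the bench.
- gauge_center (a point): Thicker gauge, loose on the bench, 0.2 kg: aluminium foot 30 mm thick (x), 70 mm long (y), 30 mm high; on its middle a dark stem 14 mm (x) by 20 mm (y), from 30 to 75 mm up. The point is on the middle axis, 37.5 mm above the underside. The other gauge is alike but for a 16 mm thick foot and stays unused.
- gap (a point): Where the middle of the gauge's underside belongs: on the fixed base plate's top (12 mm above the bench). x points square into the fence, y along it to the open end. In this frame, mm: bolt at -50, -20; fence face at x 15, fence 25 high; plate and fence from y -90 to 130; plate from x -155 to 35; roller top 25 high. At y 80 a gauge is clear of the roller.
Mind the look-alikes: they are no part of the job. What is shaped like the part that bears gauge_center but blue or turquoise is not meant.

How it is judged (in metres and radians):
On the way:
1. the thick gauge is down at the open end, by the fence, clear of the roller, ready to be slid in (y of gauge_center in the frame of gap between 0.045 and 0.14 m and x of gauge_center in the frame of gap between -0.03 and 0.012 m and z of gauge_center in the frame of gap below 0.0525 m), for 0.05 s.
At the end, for the whole second after the job is handed in: The roller's angle is between 1.3 and 1.83 rad (the gap takes the 30 mm gauge with at most about 10 mm of play), and the thick gauge stands upright on the base plate between roller and fence, along the fence, its middle within 25 mm of the gap point along the fence (value of joint cam between 1.3 and 1.83 rad and y of gauge_center in the frame of gap between -0.025 and 0.025 m and x of gauge_center in the frame of gap between -0.012 and 0.006 m and z of gauge_center in the frame of gap between 0.03 and 0.042 m and angle between gauge_center's own z axis and vertical below 0.17 rad and angle between the y axis of gauge_center and the y axis of gap, either way round below 0.25 rad); the robot touches nothing.
It also fails if it takes over 48 s, if anything falls off the work surface, if the arm or the gripper's body presses on something with over 40 N, if the wrist force passes 120 N, or if a joint passes its speed limit or range.

## Robot

A 7-joint arm with a two-finger parallel gripper is mounted at the origin on the work surface. World frame = base frame: x ahead of the robot, y to its left, z up, the work surface at z = 0. Lengths are in mm, angles in rad, forces in N, time in s.
With the tool pointing down it reaches from about 425 to 925 mm from the base axis. Payload 6.8 kg.
Tool frame: the origin (TCP) lies at the very end of the fingers, on their centre line; the grasp point (between the pads) lies robot.grip_depth behind it (robot.grip_depth is the distance from the TCP to the grasp point, in mm); z points along the fingers, y is the direction in which the jaws open and shut (so a half turn about z gives the same grasp; the last joint's range is limited). The gripper opens to 88 mm and grips with 3 to 60 N. Pads are 20 mm wide; open, the fingers measure 115 mm over their backs; the gripper's body (75 mm by 178 mm) begins 61 mm behind the grasp point.
Start: joints at [1.24, 0.477, 0.022, 1.555, -0.011, 1.109, -0.083], TCP at [149.157, -658.331, 222.664] pointing down, gripper open.
Joint ranges: [-2.96, 2.96], [-0.34, 2.1], [-1.41, 1.46], [0.24, 2.44], [-1.37, 4.51], [0.17, 1.92], [-2.96, 2.96]. Speed limits (rad/s): [2.39, 2.39, 3.14, 3.14, 3.14, 3.14, 3.14].

## Interface

Orientations are given as [roll, pitch, yaw] about the fixed x, y, z axes, in that order (R = Rz(yaw) Ry(pitch) Rx(roll)).
In Python, from cell import telemetry, snapshot, get_calibration, robot gives the robot as it stands.
- The arm moves only by the shell command python3 -m pendant 'ROWS' [FORCE]. ROWS is text: rows parted by semicolons, each of 7 numbers parted by spaces: the turn, a rotation vector about the world's x, y, z in rad, then the shift along the world's x, y, z in m, then the opening, from 0 (shut) to 1 (fully open). A call has 1 to 10 rows; each row is the pose to reach, as a shift and turn from the pose commanded when the call began; what a row does not reach only later rows make up. A row lasts 1/10 s, in which the tool goes at most 50 mm and 8.59 degrees, less where a joint would pass 70% of its speed; a pose out of reach is approached as far as the arm can. A call with a gripper value outside its range is refused whole. The fingers move at their own pace and stop on an object; FORCE is the grip in N (left out, the last holds). Time passes only in rows, so rows that repeat a pose let the fingers close. It gives the time, the measured TCP pose, the force and the opening at its end, in the units of the state.
- telemetry.get_state(): the state, without advancing time (a new reading comes with each control period).
- snapshot(name): name is "side" or "top"; returns the picture (420x560x3 uint8, red, green, blue); there is no depth.
- get_calibration(name): a dict with "fx", "fy", "cx", "cy" (pixels), "world_to_cam" (4x4, takes a point from world to camera coordinates). Camera axes: x right, y down, z forward; pixel columns grow to the right and rows downward; lengths in mm; the calibration is good to about 2 mm. A picture is of the moment at which its call begins. get_calibration takes no time and is no camera call.
- robot.close_job(): hands the job in, once; it reports no verdict.
The state is a dict: "time": time; "joints": joint angles; "dq": joint speeds; "tau": joint torques, N m; "tool_pos": TCP position; "ee_rot": TCP orientation; "ft_force": force on the tool from outside, world axes, zero at the start; "torque": the same for the moment, N m; "grip_width": finger opening in mm.
Only numpy, scipy, OpenCV 4.12 (cv2) and the standard library are available. Lean on these libraries where they do the work, as an engineer would, in place of code of your own. Each camera call takes 0.05 s, during which the arm holds its last target.

## Working session

There is one attempt and no reset: what is moved stays moved. The work goes in short steps, Python scripts to look and compute and a shell command to move; the robot and the scene stay as the last step left them, time stands still between calls to the robot, and variables do not carry over. Pictures are saved under pics/ and viewed, and the job is handed in when it is done.

```bash
ls; mkdir -p pics
cat > h.py <<'E'
import numpy as np, cv2
from cell import telemetry, snapshot, get_calibration, robot
def pix(name,p):
    c=get_calibration(name);T=np.array(c["world_to_cam"]);q=T[:3,:3]@np.array(p,float)+T[:3,3]
    return np.array([c["fx"]*q[0]/q[2]+c["cx"],c["fy"]*q[1]/q[2]+c["cy"]])
def ray(name,u,v,z):
    c=get_calibration(name);T=np.array(c["world_to_cam"]);R=T[:3,:3];o=-R.T@T[:3,3]
    d=R.T@np.array([(u-c["cx"])/c["fx"],(v-c["cy"])/c["fy"],1.])
    return o+d*(z-o[2])/d[2]
def save(name,fn):
    im=snapshot(name);cv2.imwrite(fn,im[:,:,::-1]);return im
E
python3 - <<'E'
from h import *
for n in("side","top"):
    save(n,f"pics/{n}0.png");c=get_calibration(n);T=np.array(c["world_to_cam"]);print(n,c["fx"],c["fy"],c["cx"],c["cy"],-T[:3,:3].T@T[:3,3]);print(T.round(3))
s=telemetry.get_state();print(s);print(robot.grip_depth)
E
```

```text
pics
side 395.01227074464003 395.01227074464003 275.9402445787503 205.28638408139358 [  24.69021771 -570.83639719  578.31875099]
[[ 7.01000e-01 -7.13000e-01  1.50000e-02 -4.32658e+02]
 [-4.06000e-01 -4.17000e-01 -8.13000e-01  2.42325e+02]
 [ 5.86000e-01  5.64000e-01 -5.82000e-01  6.44206e+02]
 [ 0.00000e+00  0.00000e+00  0.00000e+00  1.00000e+00]]
top 432.3321461751344 432.3321461751344 281.7914226539598 211.40560643834388 [368.64870405 -88.54274083 975.52201302]
[[ 1.50000e-02 -9.99000e-01  3.00000e-02 -1.23715e+02]
 [-9.90000e-01 -1.90000e-02 -1.41000e-01  5.00901e+02]
 [ 1.42000e-01 -2.80000e-02 -9.90000e-01  9.10592e+02]
 [ 0.00000e+00  0.00000e+00  0.00000e+00  1.00000e+00]]
{'time': 0.1, 'joints': array([ 1.23988253,  0.47765664,  0.02233379,  1.55634539, -0.0115213 ,
        1.10929393, -0.0830819 ]), 'dq': array([ 0.00019488, -0.00237761, -0.00015729, -0.00179985,  0.00040115,
       -0.00033689,  0.00105373]), 'tau': array([ 4.53263507e-03, -5.84087384e+01,  1.53991833e+00, -2.73311538e+01,
       -5.42707799e-02,  1.30958977e-02,  6.37902531e-05]), 'tool_pos': array([ 149.03917742, -657.78653272,  221.82256902]), 'ee_rot': array([-3.14001945e+00,  8.91638266e-05,  2.22850446e-01]), 'ft_force': array([-0.39550748, -0.14056143,  0.66632298]), 'torque': array([-0.00846926,  0.03727236,  0.02340515]), 'grip_width': 87.81407959163873}
18.700000000000003
```

View pics/side0.png

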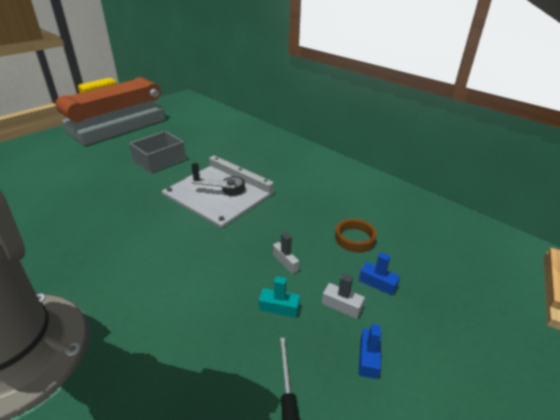

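View pics/top0.png

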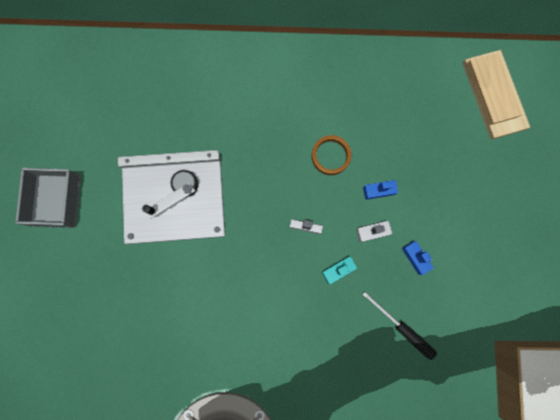

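Top view: plate around (173,197), with the fence on its upper edge at (168,158). The grip is at about (149,209) and the roller at (183,182). The thick white gauge is at (375,231), the thin one at (306,227). I'll zoom in to measure.

Run:
```python
import cv2,numpy as np
a=cv2.imread("pics/top0.png");
p=cv2.resize(a[140:255,110:240],None,fx=6,fy=6*0.85,interpolation=cv2.INTER_CUBIC) if 0 else cv2.resize(a[145:250,110:235],None,fx=5.6,fy=5.6,interpolation=cv2.INTER_CUBIC)
cv2.imwrite("pics/plate.png",p)
cv2.imwrite("pics/g.png",cv2.resize(a[205:255,345:405],None,fx=10,fy=10,interpolation=cv2.INTER_CUBIC))
```

```text
(no output)
```

View pics/plate.png

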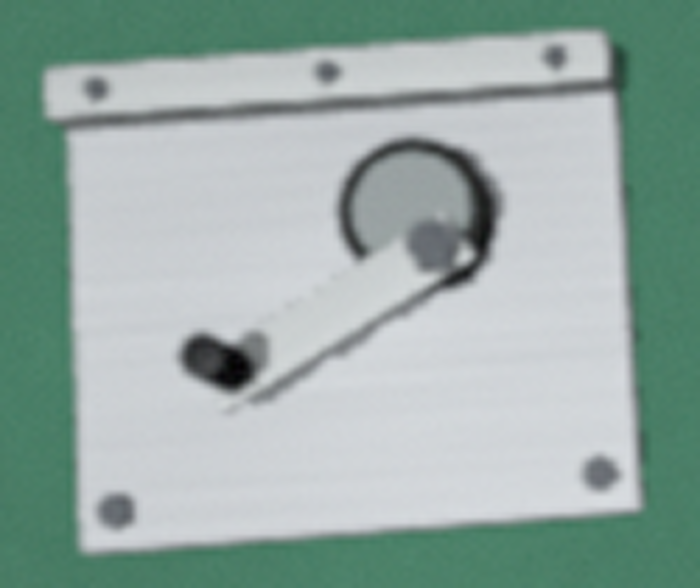

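View pics/g.png

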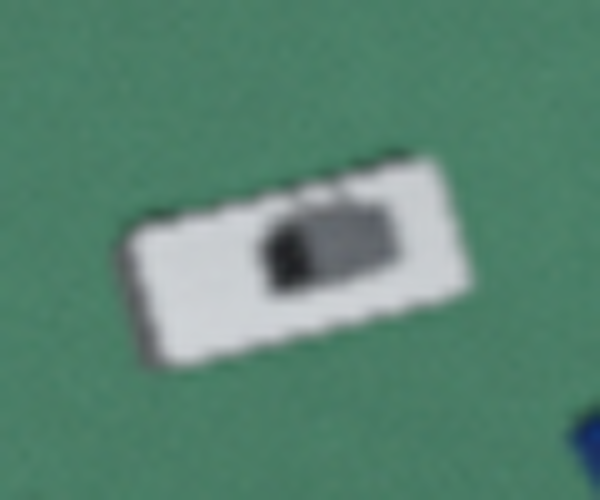

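Run:
```python
from h import *
from scipy.optimize import least_squares
P=lambda U,V,z:ray("top",(U+.5)/5.6-.5+110,(V+.5)/5.6-.5+145,z)[:2]
# (pixel, z, gap coords)
L=[(80,552,12,-155,130),(642,512,12,-155,-90),(47,122,37,15,130),(615,90,37,15,-90),(45,72,37,35,130),(607,33,37,35,-90),(432,246,52,-50,-20)]
w=np.array([P(a,b,z) for a,b,z,_,_ in L]);g=np.array([l[3:] for l in L],float)
def f(p):
    c,s=np.cos(p[2]),np.sin(p[2]);return (g@np.array([[c,s],[-s,c]])+p[:2]-w).ravel()
r=least_squares(f,[400,0,0]);print(r.x,r.fun.reshape(-1,2).round(1).tolist())
p=r.x;c,s=np.cos(p[2]),np.sin(p[2]);R=np.array([[c,-s],[s,c]])
grip=P(203,356,90);bolt=R@[-50,-20]+p[:2];lc=R.T@(grip-bolt)
print("bolt",bolt,"grip",grip,np.linalg.norm(lc),"angle",np.arctan2(-lc[0],lc[1]))
rol=P(418,207,37);l=R.T@(rol-p[:2]);print("roller in gap",l)
G=lambda U,V,z:ray("top",(U+.5)/10-.5+345,(V+.5)/10-.5+205,z)[:2]
q=np.array([G(*k,30) for k in((130,232),(432,158),(472,290),(165,366))]);print("gauge",q.round(1).tolist(),q.mean(0))
d=(q[0]+q[3]-q[1]-q[2])/2;print("len",np.linalg.norm(d),"wid",np.linalg.norm(q[0]+q[1]-q[2]-q[3])/2,"yaw of its y",np.arctan2(-d[0],d[1]))
print("stem top",G(352,242,75))
```

```text
[5.93812373e+02 1.15561170e+02 9.02411914e-02] [[-1.4, -0.3], [-1.2, 0.5], [0.9, -0.7], [2.7, 2.0], [0.7, -1.0], [-0.6, -0.1], [-1.0, -0.4]]
bolt [545.81819652  91.13661147] grip [496.74137083 165.61134528] 89.1909232821713 angle 0.4924159751124438
roller in gap [-29.8495159  -12.28940619]
gauge [[470.8, -283.3], [488.5, -350.9], [459.3, -359.2], [441.3, -290.8]] [ 464.97038303 -321.06420845]
len 70.34465760038849 wid 30.41615927440951 yaw of its y 0.2568577593439382
stem top [ 464.66449009 -321.08245785]
```

Fit residuals are within 3 mm. The gauge measures 70×30 as expected and the lever radius 89 mm, with cam at about 0.49. I'll cross-check with the side camera and work out the targets.

```bash
cat >> h.py <<'E'
O=np.array([593.8,115.6]);YAW=0.0902
def gw(x,y):
    c,s=np.cos(YAW),np.sin(YAW);return O+np.array([c*x-s*y,s*x+c*y])
def wg(p):
    c,s=np.cos(YAW),np.sin(YAW);return np.array([[c,s],[-s,c]])@(np.array(p)[:2]-O)
def cam(p):
    d=wg(p)-[-50,-20];return np.linalg.norm(d),np.arctan2(-d[0],d[1])
E
python3 - <<'E'
from h import *
im=cv2.imread("pics/side0.png")
pts=[(*gw(-50-90*np.sin(.492),-20+90*np.cos(.492)),90),(*gw(-50,-20),52),(*gw(-155,130),12),(*gw(-155,-90),12),(*gw(35,-90),37),(*gw(35,130),37),(465,-321,75)]
big=cv2.resize(im[140:320,140:380],None,fx=3.3,fy=3.3,interpolation=cv2.INTER_CUBIC)
for p in pts:
    q=pix("side",p);cv2.circle(big,tuple(((q-[140,140])*3.3).astype(int)),3,(0,0,255),-1)
cv2.imwrite("pics/s1.png",big)
for t in (.492,.6,.7,.8,.9,1.0,1.1,1.2,1.3,1.4,1.5,1.55): print(t,gw(-50-90*np.sin(t),-20+90*np.cos(t)).round(1))
E
```

```text
0.492 [496.3 166.4]
0.6 [488.5 160.6]
0.7 [481.9 154.5]
0.8 [475.9 147.8]
0.9 [470.6 140.5]
1.0 [466.  132.8]
1.1 [462.2 124.6]
1.2 [459.3 116.1]
1.3 [457.3 107.3]
1.4 [456.1  98.4]
1.5 [455.8  89.4]
1.55 [456.   84.9]
```

View pics/s1.png

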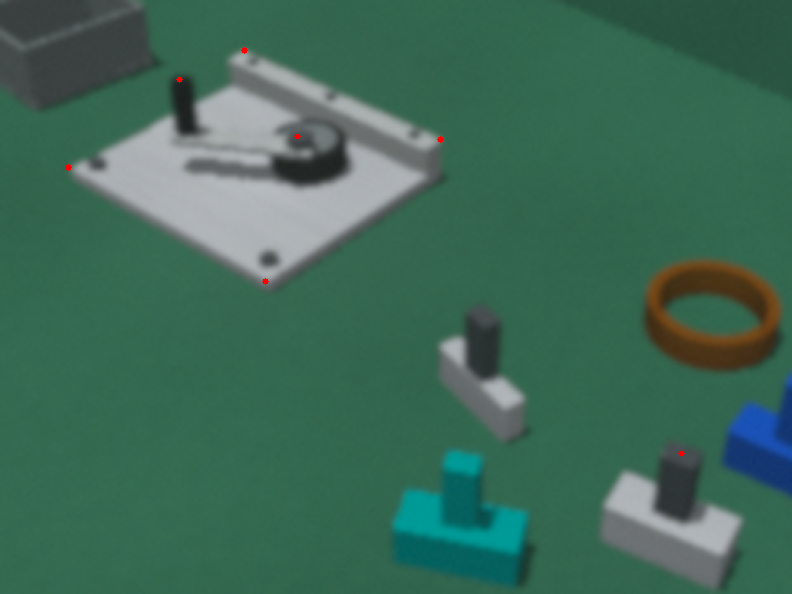

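Side-camera projections agree with the picture to 1–2 px: grip top at crop (180,79), bolt, plate corners, and stem top at (681,453). Next I move toward the lever.

```bash
python3 -m pendant '0 0 0.14 0.033 0.035 0 1;0 0 0.28 0.066 0.07 0 1;0 0 0.42 0.1 0.105 0 1;0 0 0.56 0.133 0.14 0 1;0 0 0.7 0.166 0.175 0 1;0 0 0.84 0.2 0.21 0 1;0 0 0.98 0.233 0.245 0 1;0 0 1.12 0.266 0.28 0 1;0 0 1.26 0.3 0.315 0 1;0 0 1.4 0.33 0.35 0 1'
```

```text
time: 1.1
tool_pos: [480.3, -306.5, 222.5]
ee_rot: [3.142, -0.0, 1.629]
ft_force: [-0.1, 0.0, 0.1]
grip_width: 87.9
```

```bash
python3 -m pendant '0 0 0.053 0.002 0.047 0 1;0 0 0.106 0.003 0.095 0 1;0 0 0.159 0.005 0.142 0 1;0 0 0.212 0.007 0.19 0 1;0 0 0.265 0.009 0.237 0 1;0 0 0.318 0.01 0.284 0 1;0 0 0.371 0.012 0.332 0 1;0 0 0.424 0.014 0.379 0 1;0 0 0.477 0.016 0.427 0 1;0 0 0.53 0.017 0.474 0 1' 
python3 -m pendant '0 0 0 0 0 -0.03 0.6;0 0 0 0 0 -0.06 0.6;0 0 0 0 0 -0.09 0.6'
python3 - <<'E'
from h import *
s=telemetry.get_state();print(s["tool_pos"],s["ee_rot"],s["joints"])
save("side","pics/s2.png");save("top","pics/t2.png")
E
```

```text
time: 2.1
tool_pos: [495.9, 167.3, 222.6]
ee_rot: [-3.141, 0.0, 2.155]
ft_force: [0.3, 0.1, 0.3]
grip_width: 87.8
time: 2.4
tool_pos: [495.9, 166.0, 131.5]
ee_rot: [3.142, 0.0, 2.154]
ft_force: [1.1, -1.2, -0.9]
grip_width: 67.1
[495.94430683 165.98201518 131.47752305] [3.14156466e+00 4.32569407e-05 2.15365028e+00] [ 0.13070929  0.4310628  -0.70847796  1.96597578  0.36279824  0.87290467
 -0.18718139]
```

View pics/s2.png

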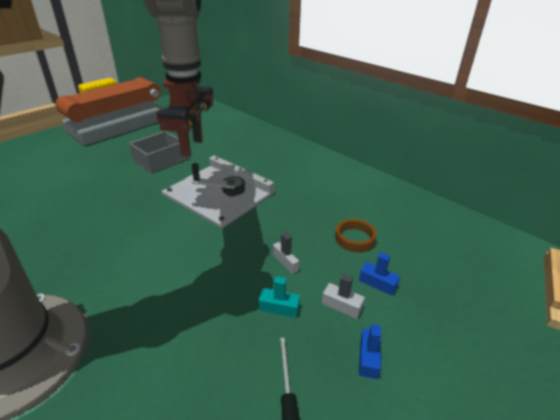

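The gripper is over the lever grip at about (195,168), with the fingers at (185,150) and (198,135) on either side of it. I lower and close.

```bash
python3 -m pendant '0 0 0 0 0 -0.025 0.6;0 0 0 0 0 -0.05 0.6;0 0 0 0 0 -0.073 0.6;0 0 0 0 0 -0.073 0.6;0 0 0 0 0 -0.073 0;0 0 0 0 0 -0.073 0;0 0 0 0 0 -0.073 0;0 0 0 0 0 -0.073 0;0 0 0 0 0 -0.073 0;0 0 0 0 0 -0.073 0' 15
```

```text
time: 3.5
tool_pos: [496.9, 166.1, 60.4]
ee_rot: [3.14, 0.0, 2.153]
ft_force: [-0.2, -0.3, 5.5]
grip_width: 17.8
```

```bash
python3 -m pendant '0 0 0.108 -0.008 -0.006 0 0;0 0 0.208 -0.014 -0.012 0 0;0 0 0.308 -0.020 -0.019 0 0;0 0 0.408 -0.026 -0.026 0 0;0 0 0.508 -0.030 -0.034 0 0;0 0 0.608 -0.034 -0.042 0 0;0 0 0.708 -0.037 -0.050 0 0;0 0 0.808 -0.039 -0.059 0 0;0 0 0.908 -0.040 -0.068 0 0;0 0 1.008 -0.0405 -0.077 0 0'
python3 -m pendant '0 0 0.05 0 -0.0045 0 0;0 0 0.05 0 -0.0045 0 0'
python3 - <<'E'
from h import *
s=telemetry.get_state();print(s["tool_pos"],s["ft_force"],s["joints"].round(2),cam(s["tool_pos"]))
E
```

```text
time: 4.5
tool_pos: [458.8, 88.7, 60.5]
ee_rot: [3.14, 0.006, -3.119]
ft_force: [10.4, 0.5, -5.8]
grip_width: 17.4
time: 4.7
tool_pos: [459.2, 83.7, 60.5]
ee_rot: [3.14, 0.006, -3.073]
ft_force: [8.9, 0.1, -2.7]
grip_width: 17.7
[459.21254933  83.69463984  60.4670846 ] [ 8.87738341  0.05852009 -2.70745987] [ 0.43  0.54 -0.91  2.13  0.63  0.75  0.74] (np.float64(86.91497539887612), np.float64(1.5667961238213242))
```

```bash
python3 -m pendant '0 0 0 0 0 0 0.5;0 0 0 0 0 0 0.5;0 0 0 0 0 0 0.5;0 0 0 0 0 0 0.5;0 0 0 0 0 0.03 0.5;0 0 0 0 0 0.08 0.5;0 0 0 0 0 0.13 0.5;0 0 0 0 0 0.16 0.5'
python3 -m pendant '0 0 -0.12 0.005 -0.05 0 0.5;0 0 -0.24 0.006 -0.1 0 0.5;0 0 -0.36 0.007 -0.15 0 0.5;0 0 -0.48 0.008 -0.2 0 0.5;0 0 -0.6 0.009 -0.245 0 0.5;0 0 -0.72 0.009 -0.29 0 0.5;0 0 -0.84 0.009 -0.33 0 0.5;0 0 -0.96 0.009 -0.37 0 0.5;0 0 -1.1 0.009 -0.39 0 0.5;0 0 -1.24 0.009 -0.4 0 0.5'
python3 - <<'E'
from h import *
s=telemetry.get_state();print(s["tool_pos"],s["ee_rot"],s["joints"].round(2))
save("side","pics/s3.png");a=save("top","pics/t3.png")
E
```

```text
time: 5.5
tool_pos: [456.2, 85.1, 222.7]
ee_rot: [3.141, 0.003, -3.071]
ft_force: [0.9, 0.1, -0.2]
grip_width: 44.0
time: 6.5
tool_pos: [463.7, -318.3, 219.0]
ee_rot: [-3.141, -0.001, 1.962]
ft_force: [-1.0, 0.8, 0.2]
grip_width: 44.1
[ 463.69264352 -318.26340457  219.00923165] [-3.14078273e+00 -6.87884990e-04  1.96184205e+00] [ 1.04  0.38 -0.69  1.8   0.27  1.07  0.64]
```

View pics/t3.png

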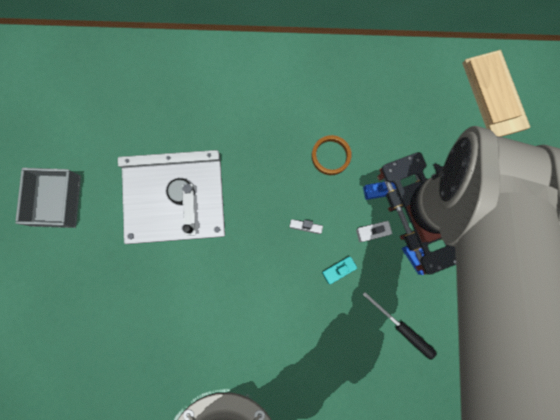

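View pics/s3.png

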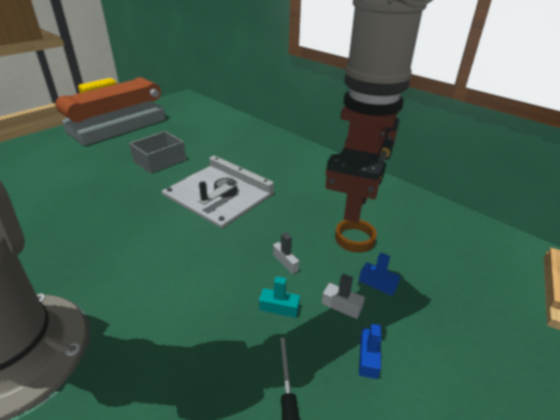

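The lever is now square to the fence, with the grip at about (187,229) in the top view. Check the angle and go for the gauge.

```bash
python3 - <<'E'
import cv2
a=cv2.imread("pics/t3.png");cv2.imwrite("pics/p3.png",cv2.resize(a[145:250,110:235],None,fx=5.6,fy=5.6,interpolation=cv2.INTER_CUBIC))
E
python3 -m pendant '0 0 -0.143 0 -0.005 -0.04 0.5;0 0 -0.143 0 -0.005 -0.08 0.5;0 0 -0.143 0 -0.005 -0.12 0.5;0 0 -0.143 0 -0.005 -0.12 0.5'
python3 - <<'E'
from h import *
s=telemetry.get_state();print(s["tool_pos"],s["ee_rot"],s["joints"].round(2))
save("side","pics/s4.png")
im=cv2.imread("pics/s4.png");cv2.imwrite("pics/s4z.png",cv2.resize(im[150:350,270:470],None,fx=3,fy=3))
E
```

```text
time: 7.0
tool_pos: [461.3, -317.7, 95.1]
ee_rot: [-3.135, -0.008, 1.833]
ft_force: [-0.2, -0.2, -0.0]
grip_width: 43.9
[ 461.25508799 -317.71874568   95.14622052] [-3.13547494 -0.00755409  1.83321649] [ 0.96  0.52 -0.6   1.9   0.38  0.84  0.42]
```

View pics/p3.png

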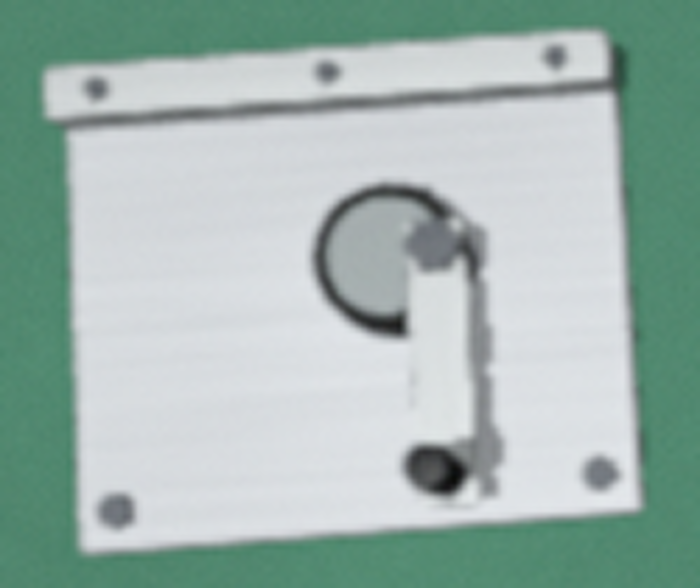

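View pics/s4z.png

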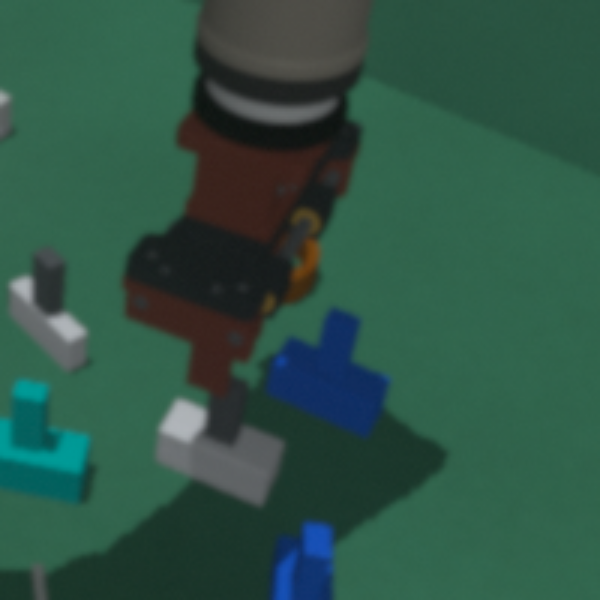

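```bash
python3 - <<'E'
from h import *
P=lambda U,V,z:ray("top",(U+.5)/5.6-.5+110,(V+.5)/5.6-.5+145,z)[:2]
print(cam(P(432,467,90)), wg(P(388,258,37)))
E
python3 -m pendant '0 0 0 0 0 0 0.5;0 0 0 0 0 0 0.5;0 0 0 0 0 0 0.5'
```

```text
(np.float64(89.04557557894213), np.float64(1.6025422263643265)) [-49.39954388   0.19890212]
time: 7.35
tool_pos: [465.8, -321.4, 101.6]
ee_rot: [3.14, 0.003, 1.828]
ft_force: [-0.5, -0.1, -0.0]
grip_width: 44.0
```

Cam is about 1.6, with the roller axis at (-49,0) in the gap frame, as expected. Now I lower over the stem and grip it.

```bash
python3 -m pendant '0 0 0 0 0 -0.02 0.5;0 0 0 0 0 -0.04 0.5;0 0 0 0 0 -0.054 0.5;0 0 0 0 0 -0.058 0.5;0 0 0 0 0 -0.058 0.5;0 0 0 0 0 -0.058 0;0 0 0 0 0 -0.058 0;0 0 0 0 0 -0.058 0;0 0 0 0 0 -0.058 0;0 0 0 0 0 -0.058 0' 30
python3 -m pendant '0 0 0 0 0 0.01 0;0 0 0 0 0 0.03 0;0 0 0 0 0 0.06 0;0 0 0 0 0 0.06 0'
python3 - <<'E'
from h import *
s=telemetry.get_state();print(s["tool_pos"],s["ee_rot"],s["joints"].round(2))
save("side","pics/s5.png")
im=cv2.imread("pics/s5.png");cv2.imwrite("pics/s5z.png",cv2.resize(im[150:350,270:470],None,fx=3,fy=3))
save("top","pics/t5.png")
E
```

```text
time: 8.35
tool_pos: [464.8, -320.9, 41.9]
ee_rot: [3.141, 0.0, 1.828]
ft_force: [0.4, -0.5, 1.6]
grip_width: 13.6
time: 8.75
tool_pos: [467.0, -321.8, 105.5]
ee_rot: [3.137, 0.004, 1.828]
ft_force: [-0.4, -0.3, -0.5]
grip_width: 13.7
[ 466.95113556 -321.76514219  105.51309335] [3.13741976 0.00439483 1.82772698] [ 0.96  0.51 -0.61  1.89  0.38  0.85  0.42]
```

View pics/s5z.png

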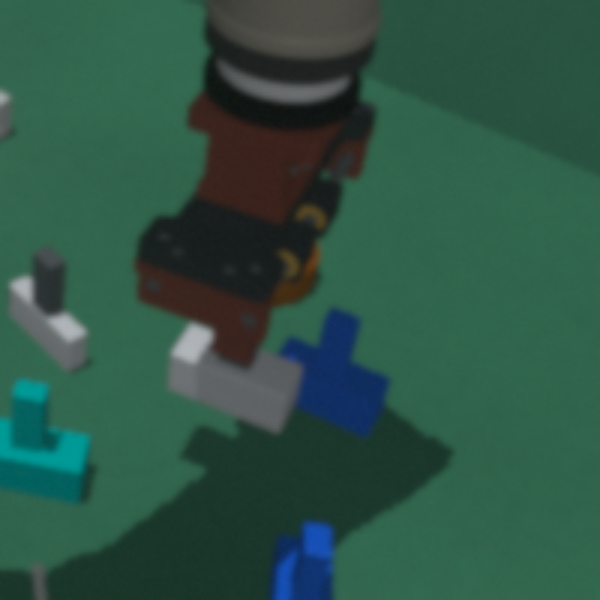

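The gauge is held level and lifted, opening 13.7 mm. Carry it to the open end.

Run:
```python
from h import *
for g in((-5,85),(-5,0),(0,85),(0,0)): print(g,gw(*g).round(1),(gw(*g)-[464.66,-320.83]).round(1))
s=telemetry.get_state();print(s["tool_pos"])
```

```text
(-5, 85) [581.2 199.8] [116.5 520.6]
(-5, 0) [588.8 115.1] [124.2 436. ]
(0, 85) [586.1 200.3] [121.5 521.1]
(0, 0) [593.8 115.6] [129.1 436.4]
[ 464.69163255 -321.10498442  102.23623988]
```

```bash
python3 -m pendant '0 0 -0.01 0 0.01 0.02 0;0 0 -0.03 0.008 0.035 0.05 0;0 0 -0.05 0.016 0.07 0.05 0;0 0 -0.07 0.025 0.11 0.05 0;0 0 -0.09 0.034 0.152 0.05 0;0 0 -0.11 0.043 0.194 0.05 0;0 0 -0.13 0.053 0.236 0.05 0;0 0 -0.15 0.062 0.278 0.05 0;0 0 -0.167 0.072 0.32 0.05 0;0 0 -0.167 0.081 0.36 0.05 0'
python3 -m pendant '0 0 0 0.0095 0.042 0 0;0 0 0 0.0185 0.082 0 0;0 0 0 0.027 0.118 0 0;0 0 0 0.032 0.145 0 0;0 0 0 0.0345 0.1575 0 0;0 0 0 0.0355 0.1605 0 0;0 0 0 0.0355 0.1605 -0.02 0;0 0 0 0.0355 0.1605 -0.04 0;0 0 0 0.0355 0.1605 -0.06 0;0 0 0 0.0355 0.1605 -0.06 0'
python3 - <<'E'
from h import *
s=telemetry.get_state();print(s["tool_pos"],s["ee_rot"],s["joints"].round(2),wg(s["tool_pos"]))
for n in("side","top"):
  im=save(n,f"pics/{n}6.png")[:,:,::-1]
  cv2.imwrite(f"pics/{n}6z.png",cv2.resize(im[120:240,130:310] if n=="side" else im[130:250,100:260],None,fx=4,fy=4))
E
```

```text
time: 9.85
tool_pos: [544.8, 40.7, 150.4]
ee_rot: [-3.139, 0.0, 1.661]
ft_force: [0.4, 0.3, -2.2]
grip_width: 14.2
time: 10.85
tool_pos: [579.3, 195.9, 88.5]
ee_rot: [-3.136, 0.003, 1.658]
ft_force: [-0.1, -1.2, -3.0]
grip_width: 14.1
[579.28411816 195.89935492  88.4689567 ] [-3.13574481  0.00331612  1.65849112] [ 0.04  0.62 -0.65  1.78  0.46  0.9  -0.72] [-7.22368672 81.28047475]
```

View pics/side6z.png

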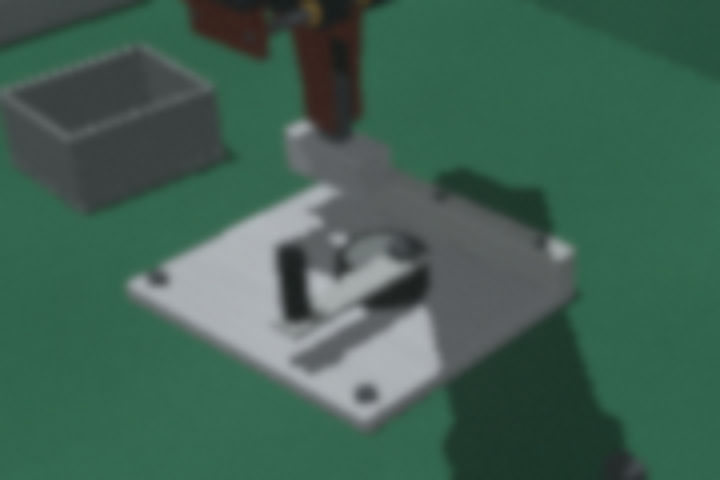

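View pics/top6z.png

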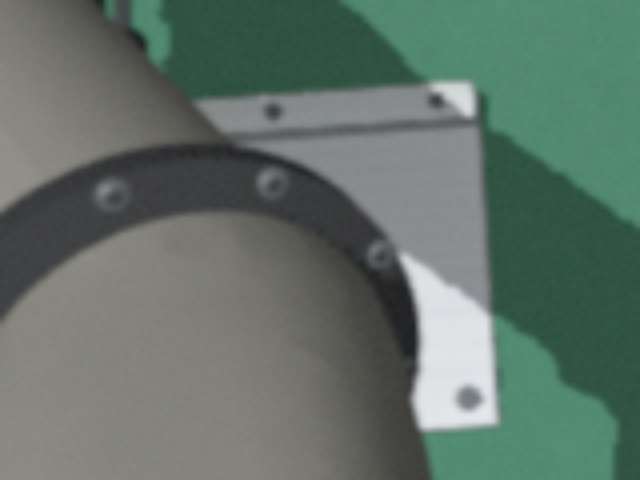

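The side view shows the gauge held just above the plate's open end by the fence at crop (335,155). The top view is blocked by the arm. I lower it gently.

```bash
python3 -m pendant '0 0 0 0 0 0 0;0 0 0 0 0 0 0;0 0 0 0 0 -0.015 0;0 0 0 0 0 -0.028 0;0 0 0 0 0 -0.033 0;0 0 0 0 0 -0.036 0;0 0 0 0 0 -0.036 0;0 0 0 0 0 -0.038 0;0 0 0 0 0 -0.038 0;0 0 0 0 0 -0.038 0'
python3 - <<'E'
from h import *
s=telemetry.get_state();print(s["tool_pos"],s["ft_force"],wg(s["tool_pos"]))
E
```

```text
time: 11.95
tool_pos: [581.4, 199.8, 54.0]
ee_rot: [3.141, -0.0, 1.661]
ft_force: [0.3, 0.3, -2.1]
grip_width: 13.7
[581.3629303  199.76763356  53.95298313] [ 0.3209902   0.33107479 -2.11926231] [-4.80487971 84.94577313]
```

```bash
python3 -m pendant '0 0 0 0 0 -0.001 0;0 0 0 0 0 -0.001 0;0 0 0 0 0 -0.002 0;0 0 0 0 0 -0.002 0'; python3 -m pendant '0 0 0 0 0 -0.001 0;0 0 0 0 0 -0.001 0'
```

```text
time: 12.35
tool_pos: [581.4, 199.9, 53.9]
ee_rot: [3.141, 0.001, 1.661]
ft_force: [-5.5, -2.8, 14.6]
grip_width: 14.1
time: 12.55
tool_pos: [581.5, 199.9, 53.9]
ee_rot: [3.14, 0.001, 1.66]
ft_force: [-8.0, -4.8, 24.4]
grip_width: 14.0
```

Contact. I relieve the downforce, then press gently into the fence.

```bash
python3 -m pendant '0 0 0 0 0 0.0025 0;0 0 0 0 0 0.0025 0;0 0 0 0.001 0 0.0025 0;0 0 0 0.002 0 0.0025 0;0 0 0 0.003 0 0.0025 0;0 0 0 0.003 0 0.0025 0'; python3 -m pendant '0 0 0 0.001 0 0 0;0 0 0 0.001 0 0 0';python3 -m pendant '0 0 0 0.001 0 0 0;0 0 0 0.001 0 0 0';python3 -m pendant '0 0 0 0.001 0 0 0;0 0 0 0.001 0 0 0'
```

```text
time: 13.15
tool_pos: [582.0, 199.9, 53.9]
ee_rot: [-3.138, 0.001, 1.661]
ft_force: [-10.7, -2.4, 15.1]
grip_width: 13.8
time: 13.35
tool_pos: [582.1, 199.9, 53.9]
ee_rot: [-3.136, 0.002, 1.661]
ft_force: [-12.0, -2.8, 18.5]
grip_width: 13.8
time: 13.55
tool_pos: [583.0, 200.0, 53.9]
ee_rot: [-3.136, 0.001, 1.662]
ft_force: [-11.6, -2.9, 17.7]
grip_width: 14.1
time: 13.75
tool_pos: [583.4, 200.1, 53.9]
ee_rot: [-3.135, 0.002, 1.662]
ft_force: [-12.8, -2.8, 20.5]
grip_width: 14.1
```

```bash
python3 -m pendant '0 0 0 0 0 0.0007 0;0 0 0 0 0 0.0007 0;0 0 0 0 0 0.0007 0'; python3 -m pendant '0 0 0 0.001 0 0 0;0 0 0 0.001 0 0 0;0 0 0 0.001 0 0 0'
```

```text
time: 14.05
tool_pos: [586.7, 200.0, 53.9]
ee_rot: [-3.141, -0.0, 1.661]
ft_force: [-3.1, 0.1, 5.6]
grip_width: 13.6
time: 14.35
tool_pos: [587.8, 200.1, 53.9]
ee_rot: [-3.141, -0.0, 1.661]
ft_force: [-3.9, -0.0, 5.2]
grip_width: 14.1
```

```bash
python3 -m pendant '0 0 0 0.001 0 0 0;0 0 0 0.001 0 0 0'; python3 -m pendant '0 0 0 0.001 0 0 0;0 0 0 0.001 0 0 0'
python3 - <<'E'
from h import *
s=telemetry.get_state();print(s["tool_pos"],s["ft_force"],wg(s["tool_pos"]))
for n in("side",):
  im=save(n,f"pics/{n}7.png")[:,:,::-1]
  cv2.imwrite(f"pics/{n}7z.png",cv2.resize(im[130:230,150:290] if n=="side" else im[130:250,100:260],None,fx=5.5,fy=5.5,interpolation=cv2.INTER_CUBIC))
E
```

```text
time: 14.55
tool_pos: [588.6, 200.1, 53.9]
ee_rot: [-3.14, -0.0, 1.661]
ft_force: [-4.6, 0.6, 6.7]
grip_width: 13.7
time: 14.75
tool_pos: [588.7, 200.1, 53.9]
ee_rot: [-3.139, 0.0, 1.661]
ft_force: [-7.9, -0.4, 9.2]
grip_width: 13.7
[588.66716036 200.07270858  53.93376944] [-7.92931009 -0.43869005  9.24881858] [ 2.4971372  84.59165942]
```

View pics/side7z.png

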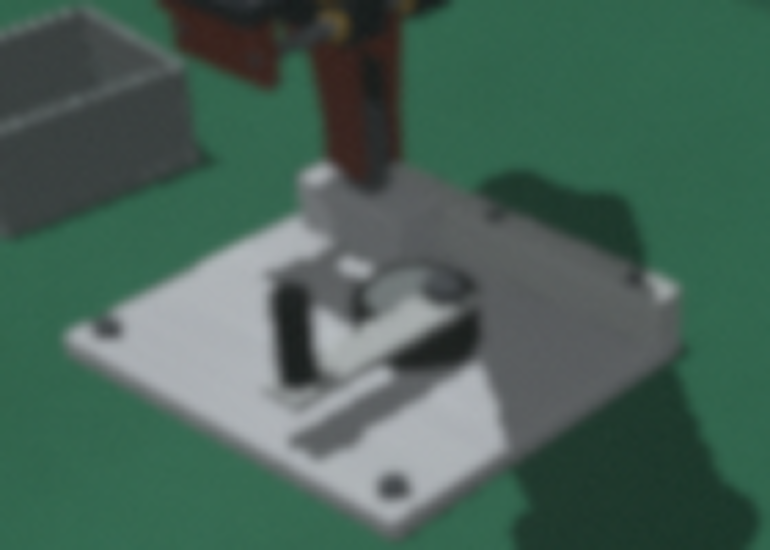

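The gauge is down on the plate and touches the fence (x stops at 588.7, which makes my gap frame 2.5 mm off in x). I back off about 1 mm and slide it along the fence.

```bash
python3 -m pendant '0 0 0 -0.0025 0 0.0002 0;0 0 0 -0.0025 0 0.0002 0;0 0 0 -0.002 -0.005 0.0002 0;0 0 0 -0.001 -0.015 0.0002 0;0 0 0 -0.0002 -0.025 0.0002 0;0 0 0 0.0007 -0.035 0.0002 0;0 0 0 0.0015 -0.044 0.0002 0;0 0 0 0.0015 -0.044 0.0002 0'
python3 - <<'E'
from h import *
s=telemetry.get_state();print(s["tool_pos"],s["ft_force"],s["torque"],wg(s["tool_pos"]))
E
```

```text
time: 15.6
tool_pos: [592.2, 152.7, 53.9]
ee_rot: [-3.141, 0.002, 1.658]
ft_force: [0.0, -0.6, -1.6]
grip_width: 14.0
[592.1633964  152.72211446  53.92319932] [ 0.03371527 -0.60194922 -1.57198511] [ 0.09628276 -0.16162588  0.01451496] [ 1.71392572 37.11862487]
```

```bash
python3 -m pendant '0 0 0 0.0006 -0.007 0 0;0 0 0 0.0013 -0.014 0 0;0 0 0 0.002 -0.022 0 0;0 0 0 0.0027 -0.030 0 0;0 0 0 0.0033 -0.037 0 0;0 0 0 0.0036 -0.040 0 0;0 0 0 0.0036 -0.040 0 0;0 0 0 0.0036 -0.04 0 0;0 0 0 0.0036 -0.04 0 0'
python3 - <<'E'
from h import *
s=telemetry.get_state();print(s["tool_pos"],s["ft_force"],s["torque"],wg(s["tool_pos"]))
for n in("side",):
  im=save(n,f"pics/{n}8.png")[:,:,::-1]
  cv2.imwrite(f"pics/{n}8z.png",cv2.resize(im[130:230,150:290] if n=="side" else im[130:250,100:260],None,fx=5.5,fy=5.5,interpolation=cv2.INTER_CUBIC))
E
```

```text
time: 16.5
tool_pos: [595.1, 116.1, 54.0]
ee_rot: [-3.141, -0.0, 1.661]
ft_force: [1.0, 0.5, -1.7]
grip_width: 14.2
[595.08646537 116.0613558   53.99992254] [ 1.04504148  0.47148683 -1.74090667] [-0.0239577  -0.05434218  0.00881344] [1.32279344 0.34359837]
```

View pics/side8z.png

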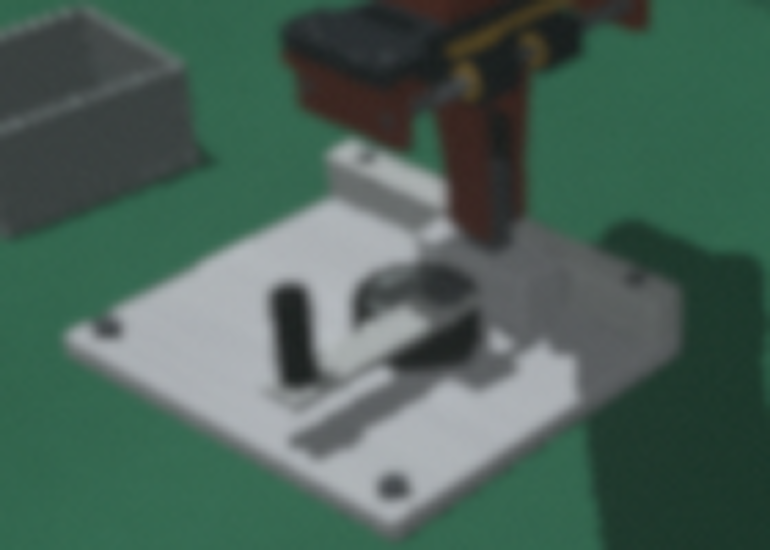

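The gauge sits between roller and fence with no side force. Settle it, release to a moderate opening, then rise.

```bash
python3 -m pendant '0 0 0 0 0 -0.0004 0;0 0 0 0 0 -0.0004 0;0 0 0 0 0 -0.0004 0.4;0 0 0 0 0 -0.0004 0.4;0 0 0 0 0 -0.0004 0.4;0 0 0 0 0 -0.0004 0.4;0 0 0 0 0 0.02 0.4;0 0 0 0 0 0.05 0.4;0 0 0 0 0 0.09 0.4;0 0 0 0 0 0.13 0.4'
python3 -m pendant '0 0 0 -0.01 -0.04 0.02 0.4;0 0 0 -0.02 -0.08 0.02 0.4;0 0 0 -0.03 -0.12 0.02 0.4;0 0 0 -0.04 -0.16 0.02 0.4;0 0 0 -0.05 -0.2 0.02 0.4;0 0 0 -0.06 -0.24 0.02 0.4;0 0 0 -0.07 -0.28 0.02 0.4;0 0 0 -0.08 -0.32 0.02 0.4;0 0 0 -0.08 -0.34 0.02 0.4;0 0 0 -0.08 -0.34 0.02 0.4'
python3 - <<'E'
from h import *
for n in("side","top"):
  im=save(n,f"pics/{n}9.png")[:,:,::-1]
  cv2.imwrite(f"pics/{n}9z.png",cv2.resize(im[130:230,150:290] if n=="side" else im[145:250,110:235],None,fx=5.6,fy=5.6,interpolation=cv2.INTER_CUBIC))
E
```

```text
time: 17.55
tool_pos: [594.8, 115.5, 185.1]
ee_rot: [-3.141, -0.0, 1.661]
ft_force: [0.9, -0.3, 0.2]
grip_width: 35.3
time: 18.55
tool_pos: [514.2, -228.4, 203.8]
ee_rot: [-3.141, 0.001, 1.655]
ft_force: [0.0, 1.2, 0.4]
grip_width: 35.2
```

View pics/side9z.png

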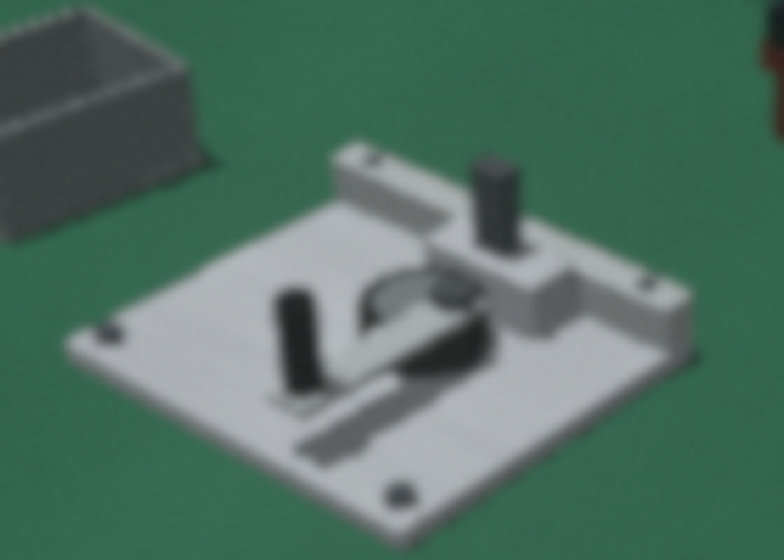

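View pics/top9z.png

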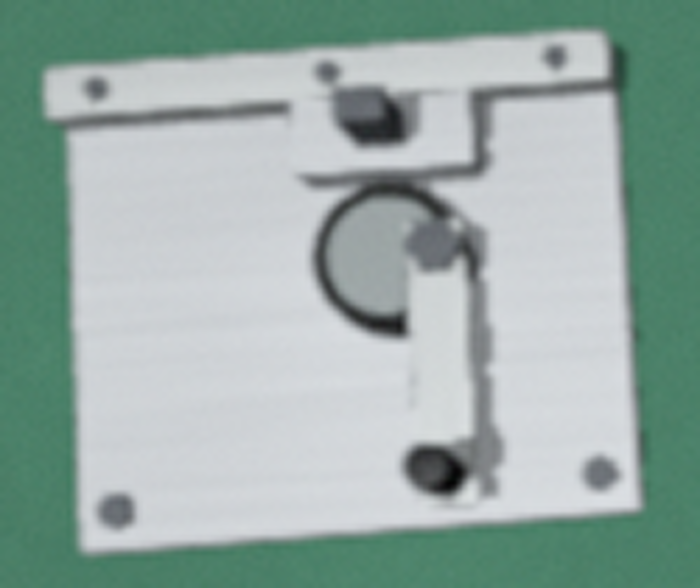

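Top view: the gauge stands between fence and roller, foot from (290,140) to (480,135), stem top at (360,105). The lever is square with the grip at (432,467). One last numeric check, then I hand in.

Run:
```python
from h import *
P=lambda U,V,z:ray("top",(U+.5)/5.6-.5+110,(V+.5)/5.6-.5+145,z)[:2]
print("stem",wg(P(361,105,87)),"foot corners",wg(P(302,181,42)),wg(P(472,172,42)),"cam",cam(P(432,467,90)))
robot.close_job(); print(telemetry.get_state()["time"])
```

```text
stem [-0.83673161 -1.9890546 ] foot corners [-17.52491594  31.24613844] [-18.43199912 -34.82357148] cam (np.float64(89.04557557894213), np.float64(1.6025422263643265))
the job is handed in; nothing more can be done
the job is handed in; nothing more can be done
```

I set the roller, placed the thick gauge in the gap and handed the job in just after the 18.6 s mark; no verdict is reported.

**What I did:**
- **Lever:** I swung it from about 0.49 to about 1.6 rad.
- **Gauge:** I set it on the plate at the open end (y about 85 mm) and pressed it lightly to the fence. I then backed off about 1 mm, slid it in, let go, and moved the arm clear.

**Last checks:**

| Check | Reading | Wanted |
|---|---|---|
| Cam angle (top view) | about 1.60 rad | 1.3 to 1.83 rad |
| Stem top, gap frame | x about -1 mm, y about -2 mm | x -12 to 6 mm, y within 25 mm |
| Foot's roller-side edge against the fence direction | within about 0.02 rad | below 0.25 rad |
| Stance | looks upright in the side view | tilt below 0.17 rad |

The robot is well away from the plate and touches nothing.

**What disagreed:**
- The fence contact came about 2.5 mm further in x than my camera-fitted frame put it. When gripped, the lever grip sat about 3 mm off as well. Both are consistent with the camera calibration error. I used the felt fence contact as the reference for the slide.
- Setting the gauge down briefly built up about 24 N of wrist force, which I relieved before sliding.

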